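Find the tin with the one loose fuse by feel and tip it out

ROBOT

A 6-joint arm with a two-finger parallel gripper is mounted at the origin on the work surface. World frame = base frame: x ahead of the robot, y to its left, z up, the work surface at z = 0. Lengths are in m, angles in rad, forces in N, time in s.
With the tool pointing down it reaches from about 0.35 to 0.925 m from the base axis. Payload 6.4 kg.
Tool frame: the origin (TCP) lies at the very end of the fingers, on their centre line; the grasp point (between the pads) lies 19 mm behind it; z points along the fingers, y is the direction in which the jaws open and shut (so a half turn about z gives the same grasp; the last joint's range is limited). The gripper opens to 85 mm and grips with 20 to 120 N. Pads are 22 mm wide; open, the fingers measure 114 mm over their backs; the gripper's body (76 mm by 85 mm) begins 54 mm behind the grasp point. The pads swing forward as they close: fully open they stand 13 mm farther back than shut.
Start: joints at [1.065, 0.245, 1.558, -0, 1.339, -0.174], TCP at [0.212, 0.615, 0.231] pointing down, gripper open.
Joint ranges: [-3.13, 3.13], [-1.02, 2.26], [0.13, 2.54], [-0.95, 4.09], [0.21, 2.88], [-2.74, 2.74]. Speed limits (rad/s): [2.57, 2.57, 3.14, 3.14, 3.14, 3.14].

INTERFACE

Orientations are given as a unit quaternion [w, x, y, z].
In Python, from plant import arm, camera, get_calibration gives the robot as it stands.
- The arm moves only by the tool step_arm, never from a script. Its argument "deltas" is a list of rows, each a list of 7 numbers: the opening, from 0 (shut) to 1 (fully open), then the shift along the world's x, y, z in mm, then the turn, a rotation vector about the world's x, y, z in rad. In form: [[jaw, x, y, z, ax, ay, az], ...]. A call has 1 to 10 rows; each row is the pose to reach, as a shift and turn from the pose commanded when the call began; what a row does not reach only later rows make up. A row lasts 1/8 s, in which the tool goes at most 62.5 mm and 10.7 degrees, less where a joint would pass 70% of its speed; a pose out of reach is approached as far as the arm can. A call with a gripper value outside its range is refused whole. The fingers move at their own pace and stop on an object; "newtons" is the grip in N (left out, the last holds). Time passes only in rows, so rows that repeat a pose let the fingers close. It gives the time, the measured TCP pose, the force and the opening at its end, in the units of the state.
- arm.sense(): the state, without advancing time (a new reading comes with each control period).
- camera(name): name is "scene" or "side" or "wrist"; returns the picture (384x512x3 uint8, red, green, blue); there is no depth.
- get_calibration(name): a dict with "K" (3x3 intrinsics, pixels), "view" (4x4, takes a point from world to camera coordinates); the wrist camera has in their place "mount" (4x4, takes a point from camera to tool coordinates, whose origin is the TCP and whose axes are the flange's). Camera axes: x right, y down, z forward; pixel columns grow to the right and rows downward; lengths in m; the calibration is good to about 2 mm. A picture is of the moment at which its call begins: read the wrist's pose just before it. get_calibration takes no time and is no camera call.
- arm.hand_in(): hands the job in, once; it reports no verdict.
The state is a dict: "t": time; "joints": joint angles; "dq": joint speeds; "tau": joint torques, N m; "eef_pos": TCP position; "ee_rot": TCP orientation; "force": force on the tool from outside, world axes, zero at the start; "moment": the same for the moment, N m; "gripper_width": finger opening in m.
Only numpy, scipy, OpenCV 4.12 (cv2) and the standard library are available. Lean on these libraries where they do the work, as an engineer would, in place of code of your own. Each camera call takes 0.05 s, during which the arm holds its last target. There are 200 camera calls.

TASK

One of the three green tins on the little steel shelf holds a single loose fuse; the other two are packed full and weigh about the same. Find it by feel (lifted and tilted a little, its weight shifts), tip the loose fuse out of that tin into the blue tray, and stand the emptied tin upright in the middle of the black rubber mat. The full tins must end standing upright where they were, with nothing poured from them, and the other things are to be left alone.

Things in the scene. Friction and masses are not known exactly. Their poses are not given: they have to be found in the camera images.
- tin_a_center (a point): one of 3 identical opaque green tins, body 120 (x) x 70 (y) x 50 high, a wooden carrying bar on top; 88 high over all, about 170 g empty. Point: tin's centre, 44 above its underside; z up. Bar along x, 90 long, 18 wide, its underside 22 and its top 44 above this point, on two small posts at x = -36 and 36. The mouth is the -x end.
- tin_b_center (a point): second such tin. All tins: a light, damped flap hung from the mouth's top edge closes it and swings outward when pushed from inside; with a 2 mm lip on the mouth's floor it holds a loose fuse in up to 20 degrees of slow tilt; tipped slowly with the mouth down a fuse is out within 1 s at 42 degrees. Which tin holds what is hidden and changes.
- tin_c_center (a point): third such tin. One tin holds the loose fuse: white with brass ends, 36 dia. x 60, 220 g, lying across; tipped 12 degrees or more it rolls to the lower end, up to 38 from the middle, and stays there when levelled. The two others hold a tight carton (180 to 270 g) filling the length: it shifts under 4, but may slide out if tipped as for pouring.
- rack: fixed low steel shelf, 174 x 320, on which the three tins stand side by side along its y, about 105 apart, mouths towards its -x; the tins' axes are parallel to its axes; origin under its centre on the table, its top 30 higher
- tray: fixed blue open tray, 170 (x) x 190 (y), 45 high, walls and floor 5 thick; origin at the centre of its underside on the table. Its side (left or right) changes
- mat: fixed black rubber mat, 180 (x) x 130 (y), 6 thick; origin at the centre of its underside on the table. On the other side from the tray
- lamp_center (a point): black rechargeable lamp, 70 x 90, 156 high; this point is at its centre, 75 up. Leave alone
- fusebox_center (a point): clear box with a white twist cap and three glass fuses, 126 x 60 x 34; point at its centre. Leave alone
- mirror_center (a point): folded stainless steel mirror lying flat, 90 x 120 x 12; point at its centre. Leave alone
- screwdriver_grip (a point): wooden-handled screwdriver, 200 long, lying flat; point on its handle. Leave alone
- tape_center (a point): roll of black tape lying flat, 70 diameter, 20 high; point at its centre. Leave alone
There are look-alikes about, which are no part of the job. Leave any purple look-alike of the part that bears tin_a_center alone.

How it is judged:
On the way:
1. the loose fuse alone lies in the tray (it bears on the tray with over 1.2 N, all load on the tray is below 3.4 N, none from a tin or the fingers) (contact force between fuse and tray above 1.2 N and contact force between tray and anything else below 3.4 N and contact force between tray and the fingers below 0.05 N and contact force between each of tin_a, tin_b, tin_c and tray below 0.05 N), for 0.3 s.
At the end, for the whole second after the job is handed in: the fuse lies in the tray and nothing else does (tray load under 3.4 N); the emptied tin stands on the mat within 40 mm of its centre, bearing 1.0 to 2.6 N; the full tins, still full (over 2.7 N each on the shelf), are within 30 mm of their starts; all tins upright within 0.1 rad and at rest (all of step 1 and ((horizontal distance between tin_a_center and mat below 0.04 m and contact force between tin_a and mat between 1 and 2.6 N and distance of each of tin_b_center, tin_c_center from where it was at the start of the episode below 0.03 m and contact force between each of tin_b, tin_c and rack above 2.7 N) or (horizontal distance between tin_b_center and mat below 0.04 m and contact force between tin_b and mat between 1 and 2.6 N and distance of each of tin_a_center, tin_c_center from where it was at the start of the episode below 0.03 m and contact force between each of tin_a, tin_c and rack above 2.7 N) or (horizontal distance between tin_c_center and mat below 0.04 m and contact force between tin_c and mat between 1 and 2.6 N and distance of each of tin_a_center, tin_b_center from where it was at the start of the episode below 0.03 m and contact force between each of tin_a, tin_b and rack above 2.7 N)) and angle between each of tin_a_center, tin_b_center, tin_c_center's own z axis and vertical below 0.1 rad and linear speed of each of tin_a, tin_b, tin_c below 0.02 m/s); the robot touches nothing.
It fails at once if a tin tipped past 80 degrees (angle between any of tin_a_center, tin_b_center, tin_c_center's own z axis and vertical above 1.4 rad).
It fails at once if the lamp, clear fuse box, mirror, screwdriver or tape roll moved more than 30 mm (distance of any of lamp_center, fusebox_center, mirror_center, screwdriver_grip, tape_center from where it was at the start of the episode above 0.03 m).
It also fails if it takes over 72 s, if anything falls off the work surface, if the arm or the gripper's body presses on something with over 40 N, if the wrist force passes 120 N, or if a joint passes its speed limit or range.

## Working session

There is one attempt and no reset: what is moved stays moved. The work goes in short steps, Python scripts to look and compute and a tool call to move; the robot and the scene stay as the last step left them, time stands still between calls to the robot, and variables do not carry over. Pictures are saved under pics/ and viewed, about 8 in all and at most 12, crops included, and the job is handed in when it is done.

Besides the shell and the picture viewer there is one more tool, called after ">>>" as name([rows], argument=value, ...), one row to a line, values as JSON. step_arm: Moves the arm, as the interface text tells. Its arguments: {"type":"object","properties":{"deltas":{"type":"array"},"newtons":{"type":"number"}},"required":["deltas"]}

```bash
mkdir -p pics; python3 - <<'E'
from plant import arm,camera,get_calibration
import cv2
s=arm.sense();print(s)
for n in("scene","side"):
    im=camera(n);cv2.imwrite(f"pics/{n}0.png",cv2.resize(im[:,:,::-1],(800,600),interpolation=cv2.INTER_CUBIC))
    cv2.imwrite(f"pics/{n}0raw.png",im[:,:,::-1])
    print(n,get_calibration(n))
print(get_calibration("wrist"))
E
```

```text
{'t': 0.0, 'joints': array([ 1.06491022e+00,  2.45806782e-01,  1.55902361e+00, -9.56149400e-06,
        1.33868409e+00, -1.74118501e-01]), 'dq': array([-0.00181345, -0.00135316, -0.00014754, -0.0008281 ,  0.00304463,
        0.0004293 ]), 'tau': array([ 1.93064501e-03, -4.29510677e+01, -3.26130474e+01,  2.95304926e-05,
        5.27745928e-03,  2.44413940e-05]), 'eef_pos': array([0.21144824, 0.61405615, 0.23017982]), 'ee_rot': array([-3.16070131e-04,  1.65122899e-01,  9.86272531e-01, -9.07458991e-04]), 'force': array([-0.04348553, -0.13356646,  0.18126187]), 'moment': array([-0.01576297,  0.02250682,  0.00876618]), 'gripper_width': 0.0856190393996824}
scene {'K': array([[490.0416515 ,   0.        , 254.33082852],
       [  0.        , 490.0416515 , 183.6534176 ],
       [  0.        ,   0.        ,   1.        ]]), 'view': array([[ 0.18017623,  0.98352656, -0.01456137, -0.08374574],
       [ 0.69749614, -0.13818731, -0.70313826, -0.29989794],
       [-0.69356735,  0.1165323 , -0.71090404,  1.84459197],
       [ 0.        ,  0.        ,  0.        ,  1.        ]])}
side {'K': array([[4
[... 211 characters left out ...]
7],
       [-0.48584171, -0.46983138, -0.7370321 ,  0.29643678],
       [ 0.54259892,  0.49895827, -0.67574185,  0.88677681],
       [ 0.        ,  0.        ,  0.        ,  1.        ]])}
{'K': array([[346.27769616,   0.        , 250.21903691],
       [  0.        , 346.27769616, 187.4938541 ],
       [  0.        ,   0.        ,   1.        ]]), 'mount': array([[ 5.06905403e-04, -9.63726035e-01, -2.66892997e-01,
         6.76925107e-02],
       [ 9.99999834e-01,  4.15510733e-04,  3.98911956e-04,
        -9.21464625e-04],
       [-2.73544933e-04, -2.66893155e-01,  9.63726086e-01,
        -1.41915709e-01],
       [ 0.00000000e+00,  0.00000000e+00,  0.00000000e+00,
         1.00000000e+00]])}
```

View pics/scene0.png

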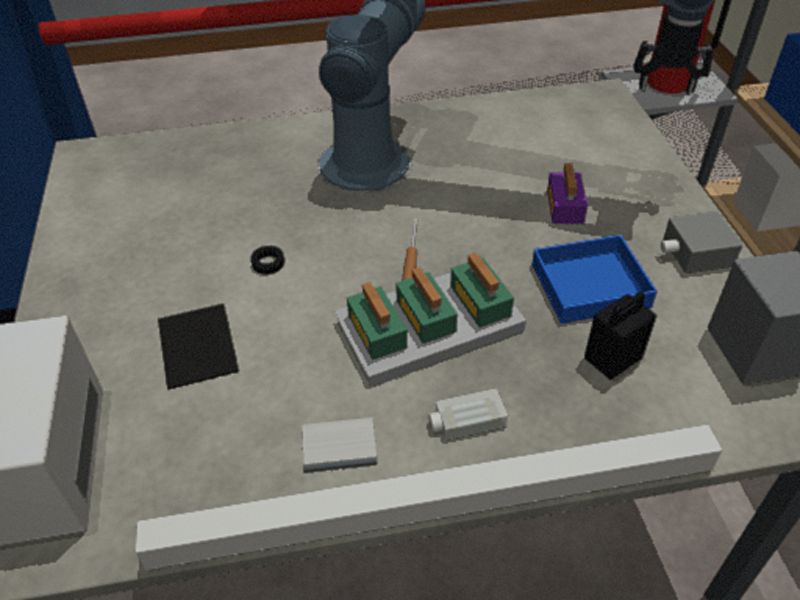

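View pics/side0.png

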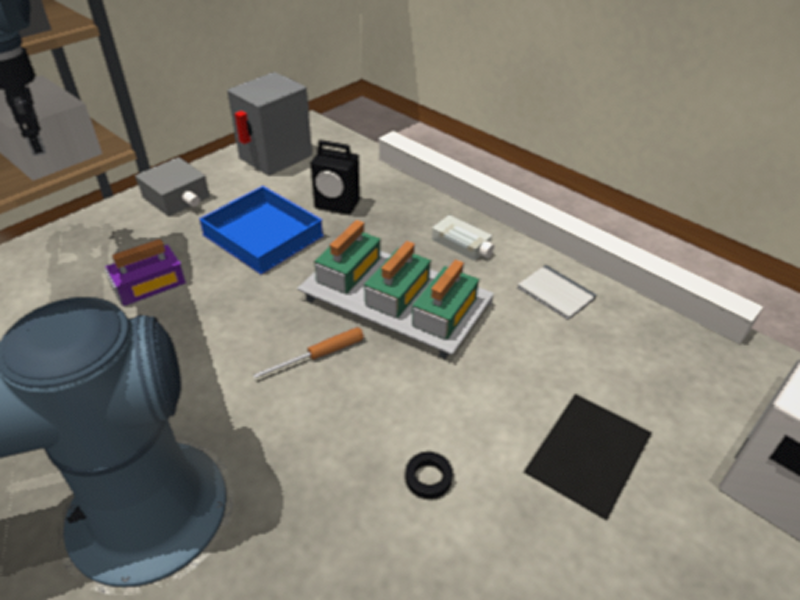

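The scene picture shows three green tins on the steel shelf, with bars at about (376,305), (427,288) and (483,275) of 800x600. The blue tray is at (592,278), on the robot's left (+y), and the black mat at (198,345), at -y. Possible confusions:
- **For a tin:** the purple look-alike at (568,195), which is to be left alone.
- **For the mat:** the tape at (268,259) and the lamp at (620,335).
- **For a bar:** the screwdriver handle at (410,263).

I choose the three green tins.

```bash
cat > h.py <<'E'
import numpy as np,cv2
from plant import arm,camera,get_calibration
from scipy.spatial.transform import Rotation as R
def rot(s): w,x,y,z=s["ee_rot"]; return R.from_quat([x,y,z,w]).as_matrix()
def cal(n,s=None):
    c=get_calibration(n)
    if n!="wrist": return c["K"],c["view"]
    T=np.eye(4);T[:3,:3]=rot(s);T[:3,3]=s["eef_pos"]
    return c["K"],np.linalg.inv(T@c["mount"])
def tri(obs): # [(K,V,uv)]
    P=[k@v[:3] for k,v,_ in obs]
    X=cv2.triangulatePoints(P[0],P[1],np.float64(obs[0][2]).reshape(2,1),np.float64(obs[1][2]).reshape(2,1)).ravel()
    return X[:3]/X[3]
def plane(K,V,uv,z):
    d=V[:3,:3].T@np.linalg.inv(K)@np.array([*uv,1.]);c=-V[:3,:3].T@V[:3,3]
    return c+d*(z-c[2])/d[2]
def proj(K,V,X): p=K@(V[:3]@np.append(X,1));return p[:2]/p[2]
def comps(m,amin):
    n,l,st,c=cv2.connectedComponentsWithStats(m.astype(np.uint8))
    return [(st[i,4],c[i],l==i) for i in range(1,n) if st[i,4]>=amin]
E
python3 - <<'E'
from h import *
C={}
for n in("scene","side"):
    im=cv2.imread(f"pics/{n}0raw.png");h=cv2.cvtColor(im,cv2.COLOR_BGR2HSV);H,S,V=cv2.split(h)
    K,v=cal(n)
    print(n)
    for nm,m,a in(("bar",(H>5)&(H<17)&(S>110)&(V>70),60),("tray",(H>100)&(H<125)&(S>150)&(V>60),1500),("mat",(V<45),900)):
        for ar,c,mk in comps(m,a):
            q=np.argwhere(mk)[:,::-1].astype(np.float32)
            hull=cv2.convexHull(q);quad=cv2.approxPolyDP(hull,0.04*cv2.arcLength(hull,True),True)[:,0]
            z={"bar":.118,"tray":.045,"mat":.006}[nm]
            print(nm,ar,c.round(1),plane(K,v,c,z)[:2].round(3))
            if nm!="bar" : print("   ",[tuple(p.astype(int)) + tuple(plane(K,v,p,z)[:2].round(3)) for p in quad])
E
```

```text
scene
bar 91 [365.  114.6] [0.305 0.397]
bar 288 [268.4 176.6] [0.526 0.031]
bar 161 [309.5 173.3] [0.536 0.15 ]
bar 177 [240.5 193.1] [ 0.575 -0.057]
tray 2759 [377.2 176.6] [0.518 0.372]
    [(np.int64(416), np.int64(196), np.float64(0.617), np.float64(0.455)), (np.int64(359), np.int64(206), np.float64(0.623), np.float64(0.279)), (np.int64(342), np.int64(160), np.float64(0.425), np.float64(0.29)), (np.int64(397), np.int64(150), np.float64(0.414), np.float64(0.478))]
mat 1214 [28.1 46.7] [-0.589 -0.818]
    [(np.int64(49), np.int64(88), np.float64(-0.24), np.float64(-0.691)), (np.int64(34), np.int64(89), np.float64(-0.245), np.float64(-0.749)), (np.int64(7), np.int64(0), np.float64(-1.095), np.float64(-0.989)), (np.int64(35), np.int64(28), np.float64(-0.759), np.float64(-0.81))]
mat 1938 [447.2  28.9] [-0.36   1.036]
    [(np.int64(491), np.int64(0), np.float64(-0.584), np.float64(1.374)), (np.int64(485), np.int64(52), np.float64(-0.142), np.float64(1.101)), (np.int64(410), np.int64(56), np.float64(-0.176), np.float64(0.781)), (np.int64(427), np.int64(3), np.float64(-0.62), np.float
[... 1798 characters left out ...]
0.553 -0.066]
bar 310 [214.8 219.1] [ 0.326 -0.04 ]
tray 2505 [167.3 146.1] [0.48  0.355]
    [(np.int64(205), np.int64(151), np.float64(0.546), np.float64(0.251)), (np.int64(166), np.int64(174), np.float64(0.393), np.float64(0.249)), (np.int64(128), np.int64(140), np.float64(0.413), np.float64(0.471)), (np.int64(169), np.int64(120), np.float64(0.577), np.float64(0.47))]
mat 3380 [376.7 291.2] [ 0.498 -0.398]
    [(np.int64(415), np.int64(277), np.float64(0.597), np.float64(-0.444)), (np.int64(387), np.int64(331), np.float64(0.426), np.float64(-0.467)), (np.int64(337), np.int64(302), np.float64(0.41), np.float64(-0.348)), (np.int64(368), np.int64(253), np.float64(0.582), np.float64(-0.323))]
```

>>> step_arm([
  [1, 160, -270, 60, 0, 0, 0.25],
  [1, 160, -270, 60, 0, 0, 0.25],
  [1, 160, -270, 60, 0, 0, 0.25],
  [1, 160, -270, 60, 0, 0, 0.25],
  [1, 160, -270, 60, 0, 0, 0.25],
  [1, 330, -540, 60, 0, 0, 0.5],
  [1, 330, -540, 60, 0, 0, 0.5],
  [1, 330, -540, 60, 0, 0, 0.5],
  [1, 330, -540, 60, 0, 0, 0.5],
  [1, 330, -540, 60, 0, 0, 0.5],
])

```text
t: 1.35
eef_pos: [0.531, 0.0907, 0.2909]
ee_rot: [-0.0, -0.084, 0.996, 0.0]
force: [-0.3, 0.5, -0.0]
gripper_width: 0.0857
```

>>> step_arm([
  [1, 0, 0, 0, 0, 0, 0],
  [1, 0, 0, 0, 0, 0, 0],
  [1, 0, 0, 0, 0, 0, 0],
])

```text
t: 1.72
eef_pos: [0.5298, 0.0937, 0.291]
ee_rot: [-0.0, -0.085, 0.996, 0.0]
force: [-0.4, 0.0, -0.3]
gripper_width: 0.0853
```

```bash
cat > w.py <<'E'
from h import *
import sys,json
def snap(tag):
    s=arm.sense();im=camera("wrist")
    cv2.imwrite(f"pics/{tag}.png",im[:,:,::-1])
    json.dump({k:list(map(float,s[k])) for k in("eef_pos","ee_rot")},open(f"{tag}.json","w"))
    print(s["t"],s["eef_pos"],s["ee_rot"].round(4))
    return s
if __name__=="__main__": snap(sys.argv[1])
E
python3 w.py w1
```

```text
1.725 [0.52979137 0.09374238 0.29103399] [-2.000e-04 -8.490e-02  9.964e-01  1.000e-04]
```

>>> step_arm([
  [1, 0, -60, 0, 0, 0, 0],
  [1, 0, -120, 0, 0, 0, 0],
  [1, 0, -120, 0, 0, 0, 0],
  [1, 0, -120, 0, 0, 0, 0],
  [1, 0, -120, 0, 0, 0, 0],
])

```text
t: 2.4
eef_pos: [0.5304, -0.0259, 0.2913]
ee_rot: [0.0, -0.085, 0.996, 0.0]
force: [0.3, 0.4, -0.1]
gripper_width: 0.0856
```

```bash
python3 w.py w2; python3 -c "
import cv2,numpy as np
cv2.imwrite('pics/w12.png',np.vstack([cv2.imread('pics/w1.png'),cv2.imread('pics/w2.png')])[:,:,:])
a=np.hstack([cv2.imread('pics/w1.png'),cv2.imread('pics/w2.png')]);cv2.imwrite('pics/w12.png',cv2.resize(a,(800,300)))"
```

```text
2.4 [ 0.53039339 -0.02591462  0.29126817] [ 1.000e-04 -8.520e-02  9.964e-01  1.000e-04]
```

View pics/w12.png

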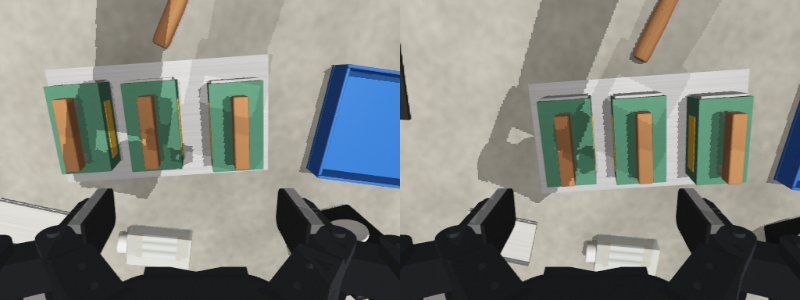

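The wrist pair shows the three bars at about (65,135), (148,118) and (240,118) in the left half. Flaps are at the top of the image (-x), and the tray is to the right (+y). Next I fit each bar in both views.

```bash
cat > fit.py <<'E'
from h import *
import json
from scipy.optimize import minimize
def load(tag):
    s=json.load(open(tag+".json"));im=cv2.imread(f"pics/{tag}.png");K,V=cal("wrist",s)
    H,S,v=cv2.split(cv2.cvtColor(im,cv2.COLOR_BGR2HSV))
    return im,K,V,((H>4)&(H<18)&(S>110)&(v>50))
def box(K,V,x,y,z,yaw,l=.09,w=.018,h=.022):
    c,s=np.cos(yaw),np.sin(yaw)
    P=[proj(K,V,[x+c*a-s*b,y+s*a+c*b,z+d]) for a in(-l/2,l/2) for b in(-w/2,w/2) for d in(-h,0)]
    return cv2.convexHull(np.float32(P))[:,0]
def mask(poly): 
    m=np.zeros((384,512),np.uint8);cv2.fillConvexPoly(m,np.round(poly*16).astype(np.int32),255,cv2.LINE_AA,4);return m/255.
E
python3 - <<'E'
from fit import *
L=[load("w1"),load("w2")]
bars=[]
for im,K,V,m in L:
    cc=[(c,mk) for a,c,mk in comps(m,500) if c[1]>90 and c[1]<260];cc.sort(key=lambda t:t[0][0]);bars.append(cc);print([c.round(1) for c,_ in cc])
for i in range(3):
    X=tri([(L[j][1],L[j][2],bars[j][i][0]) for j in(0,1)])
    ms=[cv2.morphologyEx(bars[j][i][1].astype(np.uint8),cv2.MORPH_CLOSE,np.ones((5,5))) for j in(0,1)]
    f=lambda p:sum(np.abs(mask(box(L[j][1],L[j][2],p[0]/1e3,p[1]/1e3,p[2]/1e3,p[3]/100))-ms[j]).sum() for j in(0,1))
    r=minimize(f,[X[0]*1e3,X[1]*1e3,118,12],method="Nelder-Mead",options=dict(initial_simplex=np.array([X[0]*1e3,X[1]*1e3,118,12])+np.vstack([np.zeros(4),np.diag([6,6,8,6])])))
    print("bar",i,"tri",X.round(4),"fit",r.x.round(1),"resid px",r.fun.round(),[int(k.sum()) for k in ms])
# tray in w1/w2 and tray/mat edges in scene
E
```

```text
[array([ 87.9, 171.3]), array([190. , 168.2]), array([307.6, 168.4])]
[array([210.9, 191.1]), array([312.3, 187.6]), array([427.4, 187.9])]
bar 0 tri [ 0.5625 -0.0601  0.107 ] fit [565.6 -61.3 110.1  23.8] resid px 639.0 [2484, 1808]
bar 1 tri [0.5421 0.0368 0.1083] fit [545.   37.5 111.6  23.8] resid px 552.0 [1991, 1910]
bar 2 tri [0.5235 0.1481 0.1069] fit [526.1 150.4 111.1  24.3] resid px 610.0 [1945, 2484]
```

```bash
python3 - <<'E'
from fit import *
out=[]
for t in("w1","w2"):
    im,K,V,m=load(t);im=cv2.resize(im,None,fx=3,fy=3,interpolation=cv2.INTER_CUBIC)
    for x,y,yaw in((.5656,-.0613,.238),(.545,.0375,.238),(.5261,.1504,.243)):
        for z,c in((.1110,(255,0,0)),(.118,(0,0,255))):
            cv2.polylines(im,[np.round((box(K,V,x,y,z,yaw)*3+1)*8).astype(np.int32)],True,c,1,cv2.LINE_AA,3)
    x0=0 if t=="w1" else 450
    out.append(im[270:840,x0:x0+1140])
o=np.vstack(out);cv2.imwrite("pics/ov.png",cv2.resize(o,(600,600)))
E
```

```text
Traceback (most recent call last):
ValueError: all the input array dimensions except for the concatenation axis must match exactly, but along dimension 1, the array at index 0 has size 1140 and the array at index 1 has size 1086
```

```bash
python3 - <<'E'
from fit import *
out=[]
for t in("w1","w2"):
    im,K,V,m=load(t);im=cv2.resize(im,None,fx=3,fy=3,interpolation=cv2.INTER_CUBIC)
    for x,y,yaw in((.5656,-.0613,.238),(.545,.0375,.238),(.5261,.1504,.243)):
        for z,c in((.1110,(255,0,0)),(.118,(0,0,255))):
            cv2.polylines(im,[np.round((box(K,V,x,y,z,yaw)*3+1)*8).astype(np.int32)],True,c,1,cv2.LINE_AA,3)
    x0=0 if t=="w1" else 396
    out.append(im[270:840,x0:x0+1140])
o=np.vstack(out);cv2.imwrite("pics/ov.png",cv2.resize(o,(600,600)))
E
```

```text
(no output)
```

View pics/ov.png

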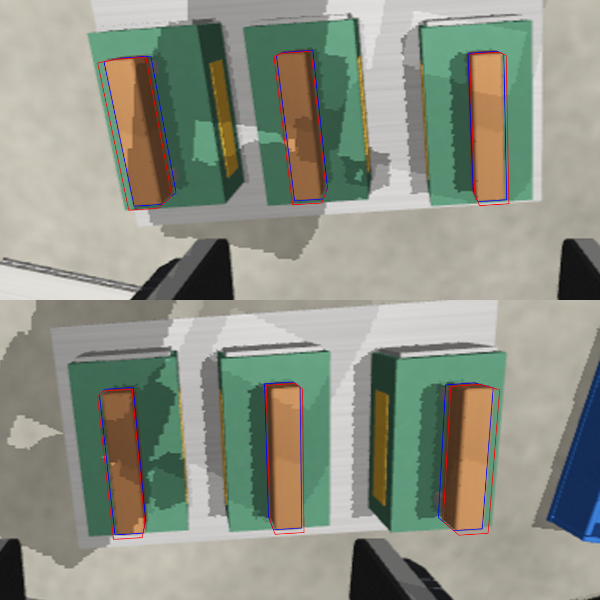

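The overlay shows the fitted outlines lying tightly on all three bars at z≈0.111. The 0.118 outlines are slightly too large. I'll cross-check height with the fixed cameras and fit the tray and mat.

```bash
python3 - <<'E'
from fit import *
I={}
for n in("scene","side"):
    im=cv2.imread(f"pics/{n}0raw.png");H,S,v=cv2.split(cv2.cvtColor(im,cv2.COLOR_BGR2HSV));I[n]=(*cal(n),H,S,v)
def fit(sel,dims,p0,tol):
    f=lambda p:sum((np.abs(mask(box(I[n][0],I[n][1],p[0]/1e3,p[1]/1e3,p[2]/1e3,p[3]/100,*dims))-sel[n])*W[n]).sum() for n in sel)
    r=minimize(f,p0,method="Nelder-Mead",options=dict(initial_simplex=np.array(p0)+np.vstack([np.zeros(4),np.diag(tol)]),xatol=.05,fatol=.5));return r.x.round(1),round(r.fun),[int(m.sum()) for m in sel.values()]
W={n:1. for n in I}
def comp(n,m,uv):
    cc=comps(m,50);b=min(cc,key=lambda t:np.linalg.norm(t[1]-uv));return b[2].astype(float)
# tray, ignoring lamp zone in scene
wl=np.ones((384,512));wl[185:,372:]=0;W["scene"]=wl
tr={n:comp(n,(h>100)&(h<125)&(s>130)&(v>40),uv) for n,uv in(("scene",(377,176)),("side",(167,146))) for _,_,h,s,v in[I[n]]}
print("tray",fit(tr,(.17,.19,.045),[495,370,45,10],[15,15,5,10]))
W={n:1. for n in I}
mt={n:comp(n,I[n][4]<45,uv) for n,uv in(("scene",(125.6,221.5)),("side",(376.7,291.2)))}
print("mat",fit(mt,(.18,.13,.006),[507,-396,6,13],[15,15,5,10]))
for x,y,ua,ub in((565.6,-61.3,(240.5,193.1),(285.7,178.6)),(545,37.5,(272,183),(254.2,165.9)),(526.1,150.4,(309.5,173.3),(221.6,151.8))):
    o=lambda m:(m[2]>4)&(m[2]<18)&(m[3]>110)&(m[4]>50)
    sc=o(I["scene"]);sc[:172 if ua[0]==272 else 0]=0
    b={"scene":comp("scene",sc,ua),"side":comp("side",o(I["side"]),ub)}
    print("bar",fit(b,(.09,.018,.022),[x,y,115,23],[6,6,8,6]))
E
```

```text
tray (array([503.3, 390. ,  43.1,   0.8]), 392, [2886, 2556])
mat (array([ 511.6, -390.6,    2.2,   13.3]), 768, [1944, 3380])
bar (array([565.4, -56.5, 115.8,  26.3]), 188, [203, 221])
bar (array([541.1,  35.4, 120.7,  34.5]), 183, [237, 219])
bar (array([526.7, 152.1, 115.4,  24.7]), 176, [210, 219])
```

>>> step_arm([
  [1, 14, 62, 0, 0, 0, 0.07],
  [1, 14, 62, -50, 0, 0, 0.07],
  [1, 14, 62, -100, 0, 0, 0.07],
  [1, 14, 62, -140, 0, 0, 0.07],
  [1, 14, 62, -170, 0, 0, 0.07],
  [1, 14, 62, -190, 0, 0, 0.07],
  [1, 14, 62, -202, 0, 0, 0.07],
  [1, 14, 62, -202, 0, 0, 0.07],
  [1, 14, 62, -202, 0, 0, 0.07],
])

```text
t: 3.58
eef_pos: [0.5452, 0.0347, 0.0903]
ee_rot: [0.001, -0.119, 0.993, -0.0]
force: [-0.7, 0.6, 0.1]
gripper_width: 0.0856
```

```bash
python3 w.py w3; python3 -c "
from h import *
s=arm.sense();print(s['force'],s['moment'],s['gripper_width'])"
```

```text
3.575 [0.54523276 0.03472395 0.09027346] [ 9.000e-04 -1.191e-01  9.929e-01 -2.000e-04]
[-0.65593128 -0.42073153  0.20715198] [-0.00772624 -0.01556797 -0.04912833] 0.08537042344620392
```

View pics/w3.png

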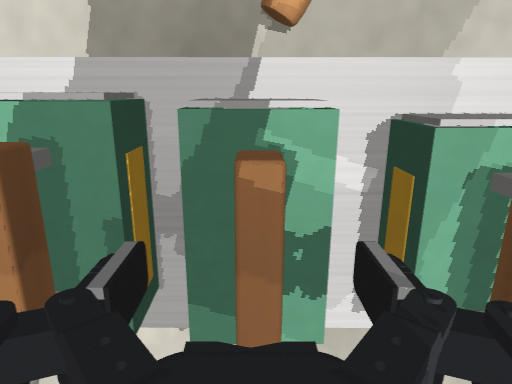

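The wrist view has the middle bar centred between the open fingers (bar at column ~260, jaw tips at ~142 and ~357) and square to them. Closing and lifting.

>>> step_arm([
  [0, 0, 0, 0, 0, 0, 0],
  [0, 0, 0, 0, 0, 0, 0],
  [0, 0, 0, 0, 0, 0, 0],
  [0, 0, 0, 0, 0, 0, 0],
  [0, 0, 0, 0, 0, 0, 0],
  [0, 0, 0, 15, 0, 0, 0],
  [0, 0, 0, 35, 0, 0, 0],
  [0, 0, 0, 55, 0, 0, 0],
  [0, 0, 0, 60, 0, 0, 0],
  [0, 0, 0, 60, 0, 0, 0],
], newtons=80)

```text
t: 4.88
eef_pos: [0.5443, 0.0345, 0.1493]
ee_rot: [0.0, -0.119, 0.993, -0.0]
force: [0.3, -0.0, -3.5]
gripper_width: 0.0171
```

```bash
cat > m.py <<'E'
from h import *
F=[];M=[]
for i in range(6):
    camera("wrist") if i else 0
    s=arm.sense();F.append(s["force"]);M.append(s["moment"])
a=np.array([-.238,.971,0])
print(round(s["t"],2),s["eef_pos"].round(4),s["ee_rot"].round(3),"w",round(s["gripper_width"],4),"F",np.mean(F,0).round(2),"M",np.mean(M,0).round(3),"M.y",(np.mean(M,0)@a).round(3),np.std(np.array(M)@a).round(3))
E
python3 m.py
```

```text
5.12 [0.5439 0.0346 0.1483] [-0.001 -0.119  0.993  0.   ] w 0.017 F [-0.13  0.03 -3.85] M [-0.002 -0.001  0.033] M.y -0.001 0.034
```

>>> step_arm([
  [0, 0, 0, 0, -0.012, 0.051, 0],
  [0, 0, 0, 0, -0.024, 0.101, 0],
  [0, 0, 0, 0, -0.037, 0.152, 0],
  [0, 0, 0, 0, -0.05, 0.202, 0],
  [0, 0, 0, 0, -0.064, 0.262, 0],
  [0, 0, 0, 0, -0.064, 0.262, 0],
  [0, 0, 0, 0, -0.064, 0.262, 0],
  [0, 0, 0, 0, -0.064, 0.262, 0],
  [0, 0, 0, 0, -0.03, 0.131, 0],
  [0, 0, 0, 0, 0, 0, 0],
])

```text
t: 6.38
eef_pos: [0.5446, 0.0345, 0.1495]
ee_rot: [0.002, -0.119, 0.993, 0.0]
force: [-0.0, -0.1, -3.8]
gripper_width: 0.0168
```

>>> step_arm([
  [0, 0, 0, 0, 0, 0, 0],
  [0, 0, 0, 0, 0, 0, 0],
])

```text
t: 6.62
eef_pos: [0.5448, 0.0344, 0.1496]
ee_rot: [-0.0, -0.119, 0.993, -0.0]
force: [0.6, 0.1, -3.7]
gripper_width: 0.0171
```

```bash
python3 m.py
```

```text
6.88 [0.5449 0.0346 0.1491] [-0.    -0.119  0.993 -0.   ] w 0.0167 F [ 0.01  0.03 -3.58] M [0.    0.014 0.012] M.y 0.013 0.022
```

>>> step_arm([
  [0, 0, 0, 0, 0.012, -0.051, 0],
  [0, 0, 0, 0, 0.024, -0.101, 0],
  [0, 0, 0, 0, 0.037, -0.152, 0],
  [0, 0, 0, 0, 0.05, -0.202, 0],
  [0, 0, 0, 0, 0.064, -0.262, 0],
  [0, 0, 0, 0, 0.064, -0.262, 0],
  [0, 0, 0, 0, 0.064, -0.262, 0],
  [0, 0, 0, 0, 0.064, -0.262, 0],
  [0, 0, 0, 0, 0.03, -0.131, 0],
  [0, 0, 0, 0, 0, 0, 0],
])

```text
t: 8.12
eef_pos: [0.5449, 0.0345, 0.1498]
ee_rot: [-0.002, -0.119, 0.993, -0.001]
force: [0.1, -0.6, -3.5]
gripper_width: 0.0173
```

>>> step_arm([
  [0, 0, 0, 0, 0, 0, 0],
  [0, 0, 0, 0, 0, 0, 0],
])

```text
t: 8.38
eef_pos: [0.5441, 0.0347, 0.1487]
ee_rot: [0.0, -0.119, 0.993, 0.0]
force: [-0.5, -0.5, -3.5]
gripper_width: 0.0165
```

```bash
python3 m.py
```

```text
8.62 [0.544  0.0345 0.1492] [ 0.    -0.119  0.993  0.   ] w 0.017 F [-0.47  0.26 -3.66] M [0.005 0.025 0.006] M.y 0.023 0.025
```

The middle tin shows no moment shift (+0.013 against +0.023 N m), so it is full. Putting it back and taking the +y tin.

>>> step_arm([
  [0, 0, 0, -25, 0, 0, 0],
  [0, 0, 0, -45, 0, 0, 0],
  [0, 0, 0, -55, 0, 0, 0],
  [0, 0, 0, -60, 0, 0, 0],
  [0, 0, 0, -60, 0, 0, 0],
  [0, 0, 0, -60, 0, 0, 0],
  [0.6, 0, 0, -60, 0, 0, 0],
  [1, 0, 0, -60, 0, 0, 0],
  [1, 0, 0, -60, 0, 0, 0],
  [1, 0, 0, -60, 0, 0, 0],
])

```text
t: 9.88
eef_pos: [0.5446, 0.0346, 0.0894]
ee_rot: [0.0, -0.119, 0.993, -0.0]
force: [-1.0, 0.2, 0.8]
gripper_width: 0.0854
```

>>> step_arm([
  [1, 0, 0, 40, 0, 0, 0],
  [1, 0, 0, 60, 0, 0, 0],
  [1, -10, 60, 60, 0, 0, 0],
  [1, -18, 115, 60, 0, 0, 0],
  [1, -18, 115, 40, 0, 0, 0],
  [1, -18, 115, 15, 0, 0, 0],
  [1, -18, 115, 0, 0, 0, 0],
  [1, -18, 115, 0, 0, 0, 0],
  [1, -18, 115, 0, 0, 0, 0],
])

```text
t: 11.0
eef_pos: [0.5272, 0.1494, 0.0901]
ee_rot: [0.001, -0.119, 0.993, -0.0]
force: [0.7, -0.1, 0.8]
gripper_width: 0.0854
```

>>> step_arm([
  [0, 0, 0, 0, 0, 0, 0],
  [0, 0, 0, 0, 0, 0, 0],
  [0, 0, 0, 0, 0, 0, 0],
  [0, 0, 0, 0, 0, 0, 0],
  [0, 0, 0, 0, 0, 0, 0],
  [0, 0, 0, 15, 0, 0, 0],
  [0, 0, 0, 35, 0, 0, 0],
  [0, 0, 0, 55, 0, 0, 0],
  [0, 0, 0, 60, 0, 0, 0],
  [0, 0, 0, 60, 0, 0, 0],
])

```text
t: 12.25
eef_pos: [0.5262, 0.1496, 0.1491]
ee_rot: [-0.0, -0.119, 0.993, 0.0]
force: [-0.4, -0.1, -4.6]
gripper_width: 0.0166
```

```bash
python3 m.py
```

```text
12.5 [0.5258 0.1495 0.1482] [-0.001 -0.119  0.993  0.   ] w 0.0169 F [ 0.11  0.06 -4.26] M [0.017 0.005 0.016] M.y 0.001 0.035
```

>>> step_arm([
  [0, 0, 0, 0, -0.012, 0.051, 0],
  [0, 0, 0, 0, -0.024, 0.101, 0],
  [0, 0, 0, 0, -0.037, 0.152, 0],
  [0, 0, 0, 0, -0.05, 0.202, 0],
  [0, 0, 0, 0, -0.064, 0.262, 0],
  [0, 0, 0, 0, -0.064, 0.262, 0],
  [0, 0, 0, 0, -0.064, 0.262, 0],
  [0, 0, 0, 0, -0.064, 0.262, 0],
  [0, 0, 0, 0, -0.03, 0.131, 0],
  [0, 0, 0, 0, 0, 0, 0],
])

```text
t: 13.75
eef_pos: [0.5266, 0.1495, 0.1495]
ee_rot: [0.002, -0.119, 0.993, 0.0]
force: [0.7, 0.6, -3.6]
gripper_width: 0.0169
```

>>> step_arm([
  [0, 0, 0, 0, 0, 0, 0],
  [0, 0, 0, 0, 0, 0, 0],
])

```text
t: 14.0
eef_pos: [0.5267, 0.1495, 0.1496]
ee_rot: [-0.0, -0.119, 0.993, -0.0]
force: [0.6, -0.4, -3.9]
gripper_width: 0.0165
```

```bash
python3 m.py
```

```text
14.25 [0.5269 0.1496 0.1491] [-0.    -0.119  0.993 -0.   ] w 0.0167 F [ 0.24 -0.3  -3.5 ] M [-0.02   0.054  0.004] M.y 0.057 0.018
```

>>> step_arm([
  [0, 0, 0, 0, 0.012, -0.051, 0],
  [0, 0, 0, 0, 0.024, -0.101, 0],
  [0, 0, 0, 0, 0.037, -0.152, 0],
  [0, 0, 0, 0, 0.05, -0.202, 0],
  [0, 0, 0, 0, 0.064, -0.262, 0],
  [0, 0, 0, 0, 0.064, -0.262, 0],
  [0, 0, 0, 0, 0.064, -0.262, 0],
  [0, 0, 0, 0, 0.064, -0.262, 0],
  [0, 0, 0, 0, 0.03, -0.131, 0],
  [0, 0, 0, 0, 0, 0, 0],
])

```text
t: 15.5
eef_pos: [0.527, 0.1496, 0.1498]
ee_rot: [-0.001, -0.119, 0.993, -0.0]
force: [0.9, -0.2, -2.8]
gripper_width: 0.0169
```

>>> step_arm([
  [0, 0, 0, 0, 0, 0, 0],
  [0, 0, 0, 0, 0, 0, 0],
])

```text
t: 15.75
eef_pos: [0.5261, 0.1496, 0.1487]
ee_rot: [0.0, -0.119, 0.993, 0.0]
force: [0.2, 0.2, -3.7]
gripper_width: 0.0167
```

```bash
python3 m.py
```

```text
16.0 [0.5259 0.1495 0.1492] [ 0.    -0.119  0.993  0.   ] w 0.0167 F [ 0.11 -0.   -3.72] M [ 0.022 -0.084  0.011] M.y -0.087 0.038
```

The +y tin shifts from +0.057 to −0.087 N m, close to the expected 0.16 change for the fuse, so this is the one. Carrying it over the tray.

>>> step_arm([
  [0, 0, 0, 40, 0, 0, 0],
  [0, 0, 20, 80, 0, 0, 0],
  [0, 0, 60, 90, 0, 0, 0.06],
  [0, 0, 105, 90, 0, 0, 0.13],
  [0, 0, 150, 90, 0, 0, 0.2],
  [0, 0, 195, 90, 0, 0, 0.26],
  [0, -2, 230, 90, 0, 0, 0.3],
  [0, -3, 249, 70, 0, 0, 0.3],
  [0, -3, 249, 50, 0, 0, 0.3],
  [0, -3, 249, 50, 0, 0, 0.3],
])

```text
t: 17.25
eef_pos: [0.5219, 0.3971, 0.1961]
ee_rot: [-0.003, -0.266, 0.964, -0.001]
force: [0.5, -0.0, -3.6]
gripper_width: 0.0169
```

```bash
python3 - <<'E'
from h import *
s=arm.sense();print(s["t"],s["eef_pos"],s["ee_rot"],s["joints"].round(2),s["force"])
o=[]
for n in("scene","side"):
    im=camera(n)[:,:,::-1].copy();K,V=cal(n)
    for p in((.503,.387,.005),):
        u=proj(K,V,p).round().astype(int);cv2.drawMarker(im,tuple(map(int,u)),(0,0,255),0,8)
    x=270 if n=="scene" else 70
    o.append(cv2.resize(im[70:290,x:x+200],(400,440)))
cv2.imwrite("pics/pre.png",np.hstack(o))
E
```

```text
17.25 [0.52193342 0.39713194 0.1961215 ] [-2.75716421e-03 -2.65707821e-01  9.64049362e-01 -7.61391217e-04] [ 0.48  0.29  1.57 -0.    1.29 -1.63] [ 0.5023999  -0.03945024 -3.57694711]
```

View pics/pre.png

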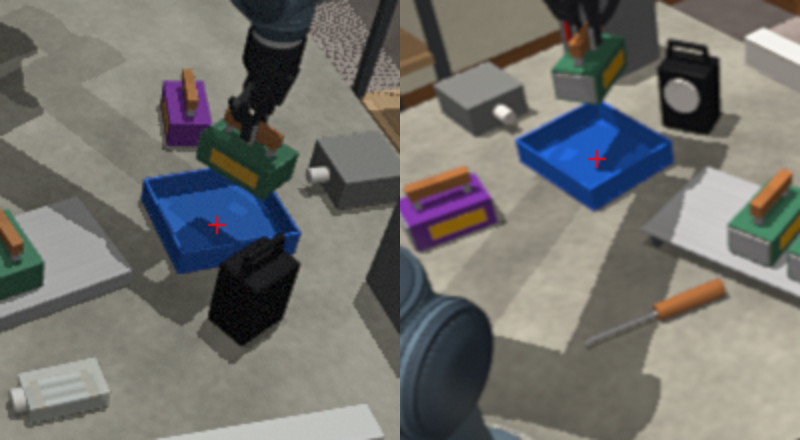

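The marker at the assumed tray centre falls in the middle of the tray floor in both views. The tin hangs over it, mouth towards the robot and clear of the lamp. Lowering and pouring.

>>> step_arm([
  [0, 0, 0, -20, 0, 0, 0],
  [0, 0, 0, -35, 0, 0, 0],
  [0, 0, 0, -35, 0.051, -0.086, 0],
  [0, 0, 0, -35, 0.103, -0.172, 0],
  [0, 0, 0, -35, 0.154, -0.257, 0],
  [0, 0, 0, -35, 0.206, -0.343, 0],
  [0, 0, 0, -35, 0.257, -0.429, 0],
  [0, 0, 0, -35, 0.308, -0.515, 0],
  [0, 0, 0, -35, 0.36, -0.6, 0],
  [0, 0, 0, -35, 0.421, -0.704, 0],
])

```text
t: 18.6
eef_pos: [0.5225, 0.3979, 0.1633]
ee_rot: [0.384, -0.244, 0.884, 0.106]
force: [27.7, 1.1, 19.5]
gripper_width: 0.0166
```

>>> step_arm([
  [0, 0, 0, 0, 0, 0, 0],
  [0, 0, 0, 0, 0, 0, 0],
  [0, 0, 0, 0, 0, 0, 0],
  [0, 0, 0, 0, 0, 0, 0],
  [0, 0, 0, 0, 0, 0, 0],
  [0, 0, 0, 0, 0, 0, 0],
  [0, 0, 0, 0, 0, 0, 0],
  [0, 0, 0, 0, 0, 0, 0],
  [0, 0, 0, 0, 0, 0, 0],
  [0, 0, 0, 0, 0, 0, 0],
])

```text
t: 19.85
eef_pos: [0.5235, 0.3985, 0.1645]
ee_rot: [0.384, -0.244, 0.884, 0.106]
force: [0.3, -0.1, -2.1]
gripper_width: 0.0166
```

```bash
python3 m.py; python3 - <<'E'
from h import *
o=[]
for n in("scene","side"):
    im=camera(n)[:,:,::-1]
    x=270 if n=="scene" else 70
    o.append(cv2.resize(im[70:290,x:x+200],(400,440)))
cv2.imwrite("pics/pour.png",np.hstack(o))
E
```

```text
20.1 [0.5235 0.3985 0.1645] [ 0.384 -0.244  0.884  0.106] w 0.0164 F [-0.03 -0.21 -1.67] M [-0.268  0.484 -0.007] M.y 0.534 0.02
```

View pics/pour.png

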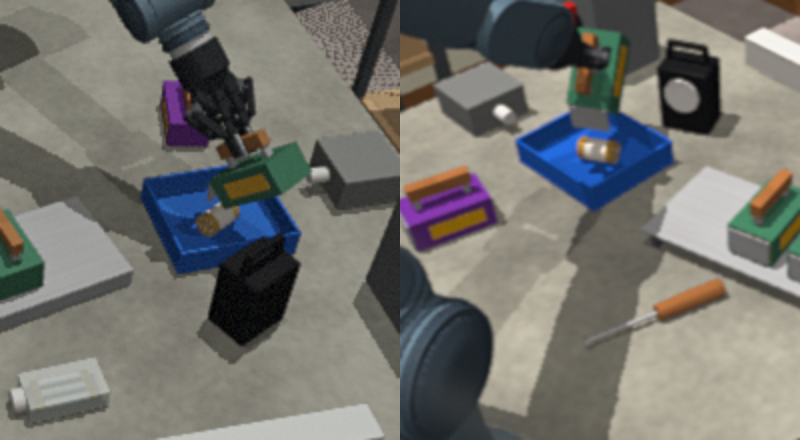

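The fuse lies in the tray at about (215,220) left and (597,150) right, and the load has dropped to 1.67 N, which matches an empty tin. Rising, levelling and carrying it to the mat.

>>> step_arm([
  [0, 0, 0, 40, 0, 0, 0],
  [0, 0, 0, 80, 0, 0, 0],
  [0, 0, 0, 100, -0.05, 0.085, 0],
  [0, 0, 0, 100, -0.11, 0.184, 0],
  [0, 0, 0, 100, -0.18, 0.301, 0],
  [0, 0, 0, 100, -0.25, 0.418, 0],
  [0, 0, 0, 100, -0.32, 0.535, 0],
  [0, 0, 0, 100, -0.38, 0.635, 0],
  [0, 0, 0, 100, -0.421, 0.704, 0],
  [0, 0, 0, 100, -0.421, 0.704, 0],
])

```text
t: 21.45
eef_pos: [0.5244, 0.3989, 0.264]
ee_rot: [0.0, -0.266, 0.964, 0.0]
force: [0.4, 0.2, -1.5]
gripper_width: 0.0166
```

>>> step_arm([
  [0, 0, -30, 0, 0, 0, 0],
  [0, 0, -80, 0, 0, 0, -0.05],
  [0, 0, -130, 0, 0, 0, -0.1],
  [0, 0, -185, 0, 0, 0, -0.15],
  [0, 0, -240, 0, 0, 0, -0.2],
  [0, 0, -295, 0, 0, 0, -0.25],
  [0, 0, -350, 0, 0, 0, -0.3],
  [0, 0, -405, 0, 0, 0, -0.35],
  [0, 0, -460, 0, 0, 0, -0.4],
  [0, 0, -500, 0, 0, 0, -0.45],
])

```text
t: 22.7
eef_pos: [0.5229, -0.1035, 0.2646]
ee_rot: [0.001, -0.043, 0.999, -0.0]
force: [0.3, 1.3, -2.0]
gripper_width: 0.0165
```

>>> step_arm([
  [0, -3, -55, 0, 0, 0, 0],
  [0, -6, -110, 0, 0, 0, 0],
  [0, -9, -165, 0, 0, 0, 0],
  [0, -12, -220, 0, 0, 0, 0],
  [0, -12, -260, 0, 0, 0, 0],
  [0, -12, -280, 0, 0, 0, 0],
  [0, -12, -289, 0, 0, 0, 0],
  [0, -12, -289, 0, 0, 0, 0],
])

```text
t: 23.7
eef_pos: [0.5117, -0.3898, 0.2645]
ee_rot: [-0.0, -0.044, 0.999, 0.0]
force: [0.0, 0.0, -1.4]
gripper_width: 0.0166
```

```bash
python3 m.py; python3 - <<'E'
from h import *
o=[]
for n in("scene","side"):
    im=camera(n)[:,:,::-1].copy();K,V=cal(n)
    u=proj(K,V,(.510,-.392,.006));cv2.drawMarker(im,tuple(int(round(float(a))) for a in u),(0,0,255),0,8)
    if n=="scene": im=im[120:320,50:350]
    else: im=im[130:330,200:500]
    o.append(cv2.resize(im,(399,266)))
cv2.imwrite("pics/mat.png",np.hstack(o))
E
```

```text
23.95 [ 0.5118 -0.3896  0.2647] [-0.    -0.045  0.999  0.   ] w 0.0169 F [ 0.26  0.14 -1.34] M [-0.003 -0.006  0.022] M.y -0.005 0.017
```

View pics/mat.png

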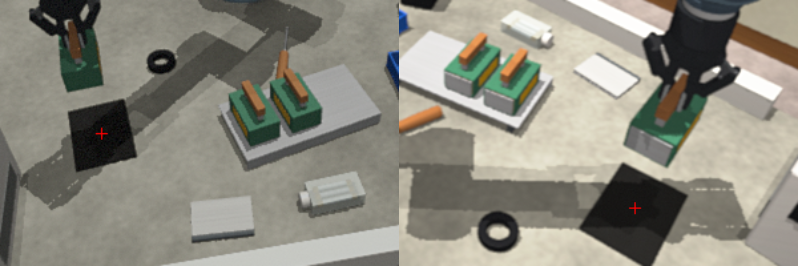

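The marker is at the mat centre in both views, and the empty tin hangs level above it. Lowering.

>>> step_arm([
  [0, 0, 0, -50, 0, 0, 0],
  [0, 0, 0, -100, 0, 0, 0],
  [0, 0, 0, -145, 0, 0, 0],
  [0, 0, 0, -175, 0, 0, 0],
  [0, 0, 0, -188, 0, 0, 0],
  [0, 0, 0, -194, 0, 0, 0],
  [0, 0, 0, -197, 0, 0, 0],
  [0, 0, 0, -197, 0, 0, 0],
  [0, 0, 0, -197, 0, 0, 0],
])

```text
t: 25.18
eef_pos: [0.5119, -0.391, 0.0685]
ee_rot: [0.0, -0.044, 0.999, -0.001]
force: [0.3, 0.4, -1.2]
gripper_width: 0.0166
```

```bash
python3 m.py
```

```text
25.43 [ 0.5116 -0.3906  0.0678] [-0.    -0.044  0.999 -0.   ] w 0.0164 F [-0.18 -0.06 -1.32] M [-0.001  0.005  0.   ] M.y 0.005 0.017
```

>>> step_arm([
  [0, 0, 0, -1, 0, 0, 0],
  [0, 0, 0, -2, 0, 0, 0],
  [0, 0, 0, -3, 0, 0, 0],
  [0, 0, 0, -3, 0, 0, 0],
  [0, 0, 0, -3, 0, 0, 0],
])

```text
t: 26.05
eef_pos: [0.5116, -0.3907, 0.0655]
ee_rot: [-0.0, -0.044, 0.999, -0.0]
force: [-2.9, 2.0, 5.9]
gripper_width: 0.0167
```

```bash
python3 m.py
```

```text
26.3 [ 0.5116 -0.3907  0.0655] [-0.    -0.044  0.999  0.   ] w 0.0167 F [-2.84  1.84  5.75] M [0.477 0.387 0.053] M.y 0.262 0.025
```

Contact is made. Releasing and backing off.

>>> step_arm([
  [0.3, 0, 0, 0, 0, 0, 0],
  [0.6, 0, 0, 0, 0, 0, 0],
  [1, 0, 0, 0, 0, 0, 0],
  [1, 0, 0, 0, 0, 0, 0],
  [1, 0, 0, 0, 0, 0, 0],
  [1, 0, 0, 40, 0, 0, 0],
  [1, 0, 0, 90, 0, 0, 0],
  [1, 0, 0, 140, 0, 0, 0],
  [1, 0, 0, 180, 0, 0, 0],
  [1, 0, 0, 180, 0, 0, 0],
])

```text
t: 27.55
eef_pos: [0.513, -0.3921, 0.2497]
ee_rot: [0.003, -0.044, 0.999, -0.003]
force: [0.0, 1.2, -1.0]
gripper_width: 0.0852
```

>>> step_arm([
  [1, -50, 20, 20, 0, 0, 0],
  [1, -110, 40, 20, 0, 0, 0],
  [1, -110, 40, 20, 0, 0, 0],
  [1, -110, 40, 20, 0, 0, 0],
])

```text
t: 28.05
eef_pos: [0.4015, -0.3506, 0.2641]
ee_rot: [-0.0, -0.044, 0.999, 0.0]
force: [0.3, -1.1, -0.4]
gripper_width: 0.0853
```

```bash
python3 w.py w9; python3 - <<'E'
from h import *
o=[]
for n in("scene","side"):
    im=camera(n)[:,:,::-1].copy();K,V=cal(n);cv2.imwrite(f"pics/{n}9raw.png",im)
    u=proj(K,V,(.510,-.392,.094));cv2.drawMarker(im,tuple(int(round(float(a))) for a in u),(0,0,255),0,5)
    im=im[80:320,60:430] if n=="scene" else im[90:330,110:480]
    o.append(cv2.resize(im,(400,260)))
o.append(cv2.resize(cv2.imread("pics/w9.png"),(400,300)))
cv2.imwrite("pics/fin.png",np.vstack([np.hstack(o[:2]),np.hstack([o[2],np.zeros((300,400,3),np.uint8)])]))
print(arm.sense()["force"])
E
```

```text
28.05 [ 0.40150545 -0.35058142  0.2641447 ] [-3.00e-04 -4.39e-02  9.99e-01  1.00e-04]
[-0.52536523 -0.48718032  0.45421908]
```

View pics/fin.png

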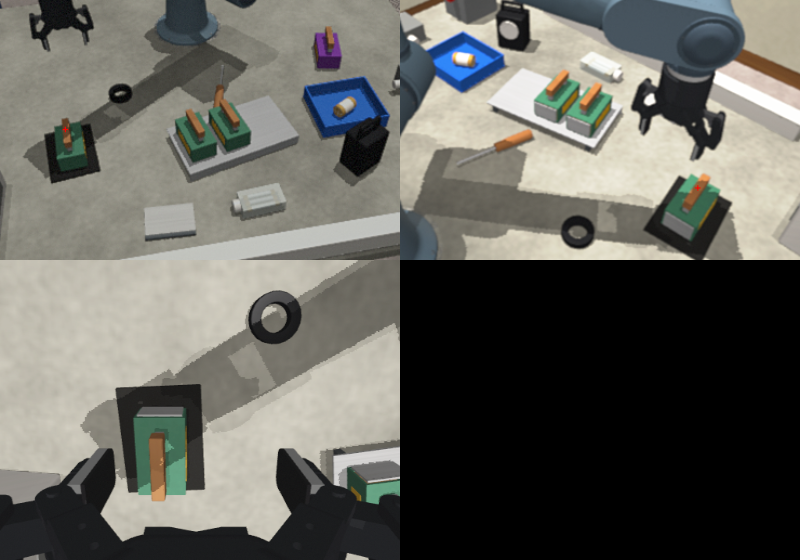

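The final views show the fuse alone in the tray, both full tins upright on the shelf, and the empty tin upright on the mat. I'll check the centring and the full tins' places by number.

```bash
python3 - <<'E'
from fit import *
im,K,V,m=load("w9")
q=[((x)*1.28,(y-260)*1.28) for x,y in((117,388),(201,384),(204,488),(128,492))]
print("mat",np.mean([plane(K,V,p,.006) for p in q],0).round(3))
for a,c,mk in comps(m,200):
    if c[0]>300: continue
    f=lambda p:np.abs(mask(box(K,V,p[0]/1e3,p[1]/1e3,.094,p[2]/100))-mk).sum()
    r=minimize(f,[512,-391,9],method="Nelder-Mead",options=dict(initial_simplex=[[512,-391,9],[520,-391,9],[512,-385,9],[512,-391,15]]));print("bar",c,r.x.round(1),r.fun,a)
for n in("scene","side"):
    a,b=[cv2.imread(f"pics/{n}{k}raw.png").astype(int) for k in"09"]
    cs=[]
    for i in(a,b):
        H,S,v=cv2.split(cv2.cvtColor(i.astype(np.uint8),cv2.COLOR_BGR2HSV))
        cs.append([c.round(1).tolist() for A,c,k in comps((H>60)&(H<90)&(S>80)&(v>25),150)])
    print(n,cs)
E
```

```text
mat [ 0.505 -0.394  0.006]
bar [201.40450845 263.96055103] [ 510.2 -391.8    4.3] 338.34509803921566 1597
scene [[[309.0, 189.3], [273.5, 198.9], [242.2, 208.4]], [[273.1, 199.2], [242.2, 208.3], [124.8, 217.4]]]
side [[[223.9, 164.4], [255.8, 178.8], [286.3, 190.8]], [[256.9, 178.9], [286.0, 190.8], [379.9, 277.4]]]
```

```bash
python3 -c "
from plant import arm
print(arm.hand_in())"
```

```text
the job is handed in; nothing more can be done
None
```

I found the loose fuse in the +y tin, tipped it into the blue tray and stood the emptied tin on the black mat. I handed the job in at about 28 s of the 72 s allowed; it gives no verdict.

- **Finding the tin:** The middle tin's moment stayed flat when tilted (+0.013 to +0.023 N m), so I put it back. The +y tin swung from +0.057 to −0.087 N m, close to the 0.16 expected. I never touched the third tin.
- **Fuse:** It lies alone in the tray in the last pictures. The lifted load dropped from about 3.7 N to 1.5 N after pouring, and that reading is for an empty tin.
- **Emptied tin:** It looks upright and is about 6 mm from the mat centre as measured by the wrist camera.
- **Full tins:** The middle tin moved by at most about 1 pixel between the first and last pictures, and the untouched one by less. Both still stand upright on the shelf.
- **Other items:** They look undisturbed in the last pictures.

Three readings disagreed or stood out:
- **Bar height:** The wrist camera gave 110–112 mm and the fixed cameras 115–121 mm, against 118 mm in the text. The grasps held at either height.
- **Force during the pour:** A spike of about 34 N showed as the pouring tilt ended and was gone by the next reading, about 1.2 s later. I did not find its cause.
- **Force at the mat:** The tool read about 6 N upward as the tin touched the mat, before I let go.

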